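# Bridge the shaker tray and hold the tensioner arm back

## Task

This bench shaker is open for service. Lay the long retaining bar across its tray, centred, upright and seated in the notches of both supports, and let go of it; then swing the spring-loaded cage arm by its upright pin, against the spring, all the way to its stop, and finish while still holding it there with the gripper, so that a colleague can fit the drive belt. The bar must stay seated, and the short bar, the cup and the dropper bottle stay where they are.

Things in the scene. Friction and masses are not known exactly. Their poses are not given: they have to be found in the camera images.
- shaker_base: Fixed grey service base of the shaker, a plate 290 (x) x 200 (y) x 12 mm on the worktop; origin under its centre. A white microtube tray 147 x 120 mm is fixed on its far (+x) part, tube tops up to 49 mm above the worktop; the cage arm is on its near (-x) part. Two aluminium supports stand at x = +64 mm, y = -75 and +75 mm, each 46 (x) x 14 (y) mm, with an open-topped notch. Its position and yaw vary.
- cradle (a point): Midpoint between the floors of the two support notches, 54 mm above the worktop, axes those of the shaker base. The bar lies along its y axis, its underside on the notch floors, its origin at this point. Each notch is about 24 mm wide in x at its floor, widens upward, and its walls rise 12 mm above the floor.
- long_bar: Retaining bar, aluminium, 200 (its x) x 18 (y) x 14 (z) mm, with a grip block 50 x 18 mm rising from its middle to 36 mm above its underside, flush with the bar's sides. About 0.16 kg. Origin at the centre of its underside. Starts loose on the worktop, left of the shaker; pinch it across y. Either end may go to either support.
- short_bar: Spare bar of the same section and grip block but only 110 mm long: too short, leave it. The two bars lie side by side, and either may be the one next to the shaker. Origin at the centre of its underside.
- cage_arm (a joint): Angle of the cage arm about its upright pivot: 0 at rest, 1.10 rad at the solid stop, growing clockwise seen from above. A spring always drives it back to 0: it takes about 2.5 N at the pin to start, 6.4 N at the stop.
- pivot (a point): Point on the arm's upright pivot axis, 95 mm above the worktop, fixed to the shaker base (at x = -45, y = 0 mm of it).
- pin_top (a point): Centre of the top of the arm's upright round steel pin, 14 mm in diameter, 105 mm above the worktop, 85 mm from the pivot axis. The pin is free from 37 to 105 mm above the worktop; the arm (20 mm wide) is below. It moves with the arm: at rest it points to the near right, at 211 deg in the shaker base's frame (counter-clockwise from its +x), at the stop to the near left, at 148 deg.
- cup: Bystander: specimen cup with lid, 59 mm wide, 72 mm high; origin under its centre.
- dropper: Bystander: brown dropper bottle, 37 mm wide, 88 mm high; origin under its centre.
Mind the look-alikes: they are no part of the job. Leave any blue look-alike of the long_bar alone.

How it is judged:
On the way:
1. the long bar lies seated and centred in both notches, let go, with the cage arm still near its rest position (x of long_bar in the frame of cradle between -0.007 and 0.007 m and y of long_bar in the frame of cradle between -0.015 and 0.015 m and z of long_bar in the frame of cradle between -0.004 and 0.004 m and angle between the x axis of long_bar and the y axis of cradle, either way round below 0.09 rad and angle between long_bar's own z axis and vertical below 0.06 rad and linear speed of long_bar below 0.02 m/s and contact force between long_bar and the arm below 0.1 N and contact force between long_bar and the fingers below 0.1 N and value of joint cage_arm below 0.3 rad), for 0.2 s.
At the end, for the whole second after the job is handed in: Fingers hold the cage arm (over 1.5 N) above 1.02 rad, no bar touching it; the long bar lies untouched and still in both notches: within 7 mm across and 15 mm along of centred, underside within 4 mm of the notch floors, upright within 0.06 rad, in line within 0.09 rad (x of long_bar in the frame of cradle between -0.007 and 0.007 m and y of long_bar in the frame of cradle between -0.015 and 0.015 m and z of long_bar in the frame of cradle between -0.004 and 0.004 m and angle between the x axis of long_bar and the y axis of cradle, either way round below 0.09 rad and angle between long_bar's own z axis and vertical below 0.06 rad and linear speed of long_bar below 0.02 m/s and contact force between long_bar and the arm below 0.1 N and contact force between long_bar and the fingers below 0.1 N and value of joint cage_arm above 1.02 rad and contact force between cage_arm and the fingers above 1.5 N and contact force between cage_arm and long_bar below 0.1 N and contact force between cage_arm and short_bar below 0.1 N); the arm keeps its last pose, push and grip.
It fails at once if the short bar is moved more than 40 mm or tipped (distance of short_bar from where it was at the start of the episode above 0.04 m or angle between short_bar's own z axis and vertical above 0.5 rad).
It fails at once if the cup is moved more than 40 mm or tipped (distance of cup from where it was at the start of the episode above 0.04 m or angle between cup's own z axis and vertical above 0.5 rad).
It fails at once if the dropper bottle is moved more than 40 mm or tipped (distance of dropper from where it was at the start of the episode above 0.04 m or angle between dropper's own z axis and vertical above 0.5 rad).
It also fails if it takes over 51 s, if anything falls off the work surface, if the arm or the gripper's body presses on something with over 40 N, if the wrist force passes 120 N, or if a joint passes its speed limit or range.

## Robot

A 6-joint arm with a two-finger parallel gripper is mounted at the origin on a cart in front of the work surface, level with it; the furniture and walls round the work are solid. World frame = base frame: x ahead of the robot, y to its left, z up, the work surface at z = 0. Lengths are in m, angles in rad, forces in N, time in s.
With the tool pointing down it reaches from about 0.375 to 0.9 m from the base axis. Payload 3.1 kg.
Tool frame: the origin (TCP) lies at the very end of the fingers, on their centre line; the grasp point (between the pads) lies 19 mm behind it; x points along the fingers, y is the direction in which the jaws open and shut, and the axes are right-handed (so a half turn about x gives the same grasp; the last joint's range is limited). The gripper opens to 87 mm and grips with 3 to 60 N. Pads are 19 mm wide; open, the fingers measure 117 mm over their backs; the gripper's body (75 mm by 190 mm) begins 51 mm behind the grasp point.
Start: joints at [0.989, 0.527, 1.433, -0, 1.181, -0.178], TCP at [0.246, 0.575, 0.223] pointing down, gripper open.
Joint ranges: [-3.08, 3.08], [-0.75, 2.2], [0.22, 2.44], [-1.43, 4.57], [0, 2.65], [-2.85, 2.85]. Speed limits (rad/s): [2.79, 2.79, 3.14, 3.14, 3.14, 3.14].

## Interface

Orientations are given as a unit quaternion [x, y, z, w].
In Python, from rig import robot gives the robot as it stands.
- The arm moves only by the tool carry_out, never from a script. Its argument "commands" is a list that holds one entry, the list of rows, each a list of 5 numbers: the opening, from 0 (shut) to 1 (fully open), then the shift along the tool's x, y, z in mm, then the turn about the tool's x in degrees. In form: [[[hand, x, y, z, twist], ...]]. A call has 1 to 8 rows; each row shifts and turns the pose as measured when the row begins, along the tool's axes as they then stand; what a row does not reach is not made up. A row lasts 1/12 s, in which the tool goes at most 41.7 mm and 7.16 degrees, less where a joint would pass 70% of its speed; a pose out of reach is approached as far as the arm can. A call with a gripper value outside its range is refused whole. The fingers move at their own pace and stop on an object; "force" is the grip in N (left out, the last holds). Time passes only in rows, so rows that do not move let the fingers close. It gives the time, the measured TCP pose, the force and the opening at its end, in the units of the state.
- robot.get_obs(): the state, without advancing time (a new reading comes with each control period).
- robot.camera(name): name is "scene" or "top" or "wrist"; returns the picture (420x560x3 uint8, red, green, blue); there is no depth.
- robot.camera_model(name): a dict with "fx", "fy", "cx", "cy" (pixels), "k1" (the pictures are not rectified: a ray, as slopes to the right and down, at radius r is drawn at 1 + k1 r^2 times it, then the intrinsics apply), "R" (3x3) and "t" (3): a world point X has camera coordinates R X + t. Camera axes: x right, y down, z forward; pixel columns grow to the right and rows downward; lengths in m; the calibration is good to about 2 mm. A picture is of the moment at which its call begins: read the wrist's pose just before it. camera_model takes no time and is no camera call; for the wrist camera it gives the pose at the moment of the call.
- robot.hand_in(): hands the job in, once; it reports no verdict.
The state is a dict: "time": time; "q": joint angles; "joint_velocities": joint speeds; "joint_torque": joint torques, N m; "position": TCP position; "tool_rot": TCP orientation; "ft_force": force on the tool from outside, world axes, zero at the start; "moment": the same for the moment, N m; "grip_width": finger opening in m.
Only numpy, scipy, OpenCV 4.12 (cv2) and the standard library are available. Lean on these libraries where they do the work, as an engineer would, in place of code of your own. Each camera call takes 0.05 s, during which the arm holds its last target. There are 200 camera calls.

## Working session

There is one attempt and no reset: what is moved stays moved. The work goes in short steps, Python scripts to look and compute and a tool call to move; the robot and the scene stay as the last step left them, time stands still between calls to the robot, and variables do not carry over. Pictures are saved under pics/ and viewed, on a budget of 10 in all, crops included, one or two more only if the job needs it, and the job is handed in when it is done.

Besides the shell and the picture viewer there is one more tool, called after "Call:" as name([rows], argument=value, ...), one row to a line, values as JSON. carry_out: Moves the arm, as the interface text tells. Its arguments: {"type":"object","properties":{"commands":{"type":"array"},"force":{"type":"number"}},"required":["commands"]}

```bash
mkdir -p pics; ls
python3 - <<'E'
from rig import robot
import cv2
print(robot.get_obs())
for n in("scene","top"):
    im=robot.camera(n);cv2.imwrite(f"pics/{n}0.png",im[:,:,::-1])
    print(n,robot.camera_model(n))
E
```

```text
pics
{'time': 0.0, 'q': array([ 9.88559957e-01,  5.28460243e-01,  1.43391612e+00, -3.81762565e-05,
        1.18138965e+00, -1.78462330e-01]), 'joint_velocities': array([-9.41647550e-05,  1.32720454e-03,  4.90813049e-05, -1.56485012e-03,
       -8.22050119e-04, -1.43146944e-03]), 'joint_torque': array([-1.65783540e-04, -4.40053332e+01, -1.76590651e+01,  6.33148570e-02,
        5.84352377e-02, -1.62043771e-04]), 'position': array([0.24510455, 0.57412804, 0.22157088]), 'tool_rot': array([ 0.14106467,  0.6930197 , -0.14250091,  0.69247235]), 'ft_force': array([ 0.62043295, -0.38813276,  0.57565768]), 'moment': array([0.03991053, 0.00582648, 0.00857834]), 'grip_width': 0.08725247095596438}
scene {'fx': 516.6931303708295, 'fy': 516.6931303708295, 'cx': 265.90445042381606, 'cy': 217.42788096903945, 'k1': -0.07877611944073301, 'R': array([[-0.43616226, -0.89968908,  0.01794578],
       [-0.58443851,  0.26805442, -0.76588411],
       [ 0.68424712, -0.34453795, -0.64272816]]), 't': array([0.41506642, 0.36640199, 1.44359118])}
top {'fx': 390.4503874427548, 'fy': 390.4503874427548, 'cx': 273.2697715343111, 'cy': 205.21981321224374, 'k1': -0.03696224872726879, 'R': array([[ 5.66690843e-02, -9.98393011e-01,  1.02876307e-04],
       [-9.73807882e-01, -5.52963505e-02, -2.20545963e-01],
       [ 2.20197237e-01,  1.23979560e-02, -9.75376577e-01]]), 't': array([0.14684319, 0.60594326, 1.00078959])}
```

View pics/scene0.png

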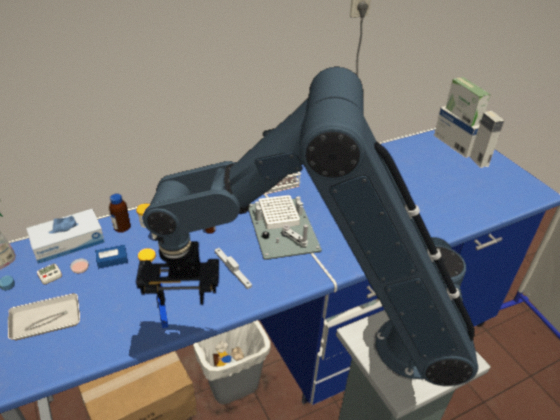

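View pics/top0.png

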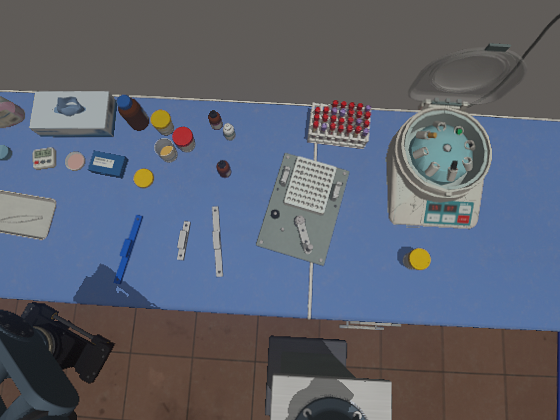

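Top view: the candidates are the long light bar at (217,241), a shorter one at (183,240) and a blue one at (129,248). The shaker is at about (303,208), with the pin near (298,220). The unpainted longer bar at (217,241) fits the description. I'll measure it and confirm in an enlarged crop.

```bash
cat > h.py <<'E'
import numpy as np, cv2
from rig import robot
def ray(m,uv):
    K=np.array([[m['fx'],0,m['cx']],[0,m['fy'],m['cy']],[0,0,1.]])
    p=cv2.undistortPoints(np.array(uv,float).reshape(-1,1,2),K,np.array([m['k1'],0,0,0.])).reshape(-1,2)
    R=np.array(m['R']);t=np.array(m['t'])
    return -R.T@t, np.c_[p,np.ones(len(p))]@R
def onz(m,uv,z):
    c,d=ray(m,uv); return c+d*((z-c[2])/d[:,2])[:,None]
def proj(m,X):
    X=np.atleast_2d(X)@np.array(m['R']).T+m['t']; s=X[:,:2]/X[:,2:]
    s=s*(1+m['k1']*(s**2).sum(1,keepdims=True))
    return s*[m['fx'],m['fy']]+[m['cx'],m['cy']]
def tri(ms,uvs):
    A=np.zeros((3,3));b=np.zeros(3)
    for m,uv in zip(ms,uvs):
        c,d=ray(m,[uv]);d=d[0]/np.linalg.norm(d[0]);P=np.eye(3)-np.outer(d,d);A+=P;b+=P@c
    return np.linalg.solve(A,b)
E
python3 - <<'E'
from h import *
m=robot.camera_model("top"); im=cv2.imread("pics/top0.png")
hsv=cv2.cvtColor(im,cv2.COLOR_BGR2HSV)
mask=((hsv[...,1]<110)&(hsv[...,2]>70)).astype(np.uint8); 
n,l,s,c=cv2.connectedComponentsWithStats(mask)
for i in range(1,n):
    x,y,w,h,a=s[i]
    if 150<x<340 and 130<y<290 and a>60:
        pts=np.argwhere(l==i)[:,::-1].astype(np.float32)
        r=cv2.minAreaRect(pts);b=cv2.boxPoints(r)
        print(s[i],np.round(r[0],1),np.round(r[1],1)); print(onz(m,b,.012).round(3).tolist())
print(onz(m,[[223,169],[419,259],[298,219]],.08).round(3))
cr=im[130:290,150:360]; cv2.imwrite("pics/c1.png",cv2.resize(cr,None,fx=3.7,fy=3.7,interpolation=cv2.INTER_CUBIC))
E
```

```text
[242 132  14  16  99] [248.7 139.7] [15.   9.8]
[[0.821, 0.29, 0.012], [0.835, 0.264, 0.012], [0.792, 0.243, 0.012], [0.778, 0.269, 0.012]]
[287 133  16  16 100] [293.8 140.3] [17.9 11.5]
[[0.83, 0.159, 0.012], [0.846, 0.127, 0.012], [0.794, 0.105, 0.012], [0.778, 0.136, 0.012]]
[221 142  23  15 145] [232.1 148.1] [13.3 22.1]
[[0.787, 0.352, 0.012], [0.807, 0.289, 0.012], [0.767, 0.276, 0.012], [0.747, 0.339, 0.012]]
[166 175  13  12  62] [172.4 179.3] [11.1 11.1]
[[0.659, 0.501, 0.012], [0.691, 0.494, 0.012], [0.682, 0.462, 0.012], [0.65, 0.469, 0.012]]
[177 178  15  15  86] [184.2 184.5] [13.6 14. ]
[[0.636, 0.465, 0.012], [0.679, 0.465, 0.012], [0.676, 0.425, 0.012], [0.634, 0.425, 0.012]]
[199 205  28  72 664] [213.6 241.7] [70.6 23.3]
[[0.584, 0.406, 0.012], [0.601, 0.342, 0.012], [0.408, 0.284, 0.012], [0.391, 0.346, 0.012]]
[177 220  14  41 347] [182.6 240.1] [ 9.7 40.1]
[[0.439, 0.45, 0.012], [0.552, 0.442, 0.012], [0.549, 0.414, 0.012], [0.436, 0.423, 0.012]]
[238 230  14  12  77] [245.1 235.6] [ 9.1 12.8]
[[0.522, 0.278, 0.012], [0.535, 0.244, 0.012], [0.511, 0.235, 0.012], [0.498, 0.269, 0.012]]
[328 252  20   8  62] [337.5 255.5] [ 7. 19.]
[[0.483, 0.02, 0.012], [0.486, -0.033, 0.012], [0.467, -0.033, 0.012], [0.464, 0.02, 0.012]]
[266 264   9  15  62] [269.9 271.2] [14.6  7.1]
[[0.439, 0.194, 0.012], [0.443, 0.175, 0.012], [0.403, 0.167, 0.012], [0.399, 0.186, 0.012]]
[321 268  22  19 176] [331.5 277. ] [21. 18.]
[[0.389, 0.037, 0.012], [0.438, 0.039, 0.012], [0.441, -0.02, 0.012], [0.392, -0.021, 0.012]]
[202 277  10  15  65] [207.  283.6] [14.5  7.3]
[[0.393, 0.368, 0.012], [0.399, 0.349, 0.012], [0.361, 0.336, 0.012], [0.356, 0.356, 0.012]]
[253 283  21  24  95] [262.2 296.9] [25.9 12.1]
[[0.372, 0.23, 0.012], [0.389, 0.201, 0.012], [0.328, 0.165, 0.012], [0.312, 0.194, 0.012]]
[[ 0.688  0.325  0.08 ]
 [ 0.47  -0.211  0.08 ]
 [ 0.56   0.112  0.08 ]]
```

View pics/c1.png

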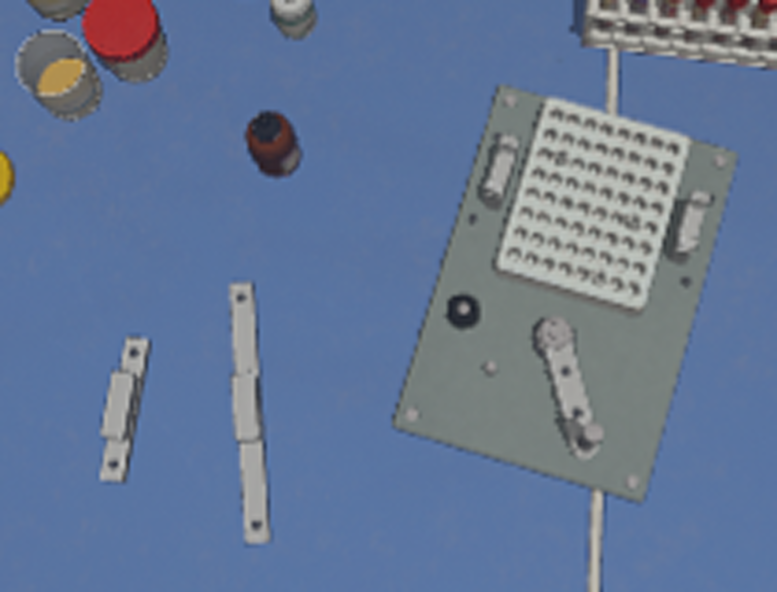

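Confirmed: the longer bar at crop (248,412), i.e. top (217,241), is the long bar. The short bar is at crop (124,410). The dropper is at crop (270,145), and the pin points near-right at crop (586,435). Now I'll compute poses.

```bash
cat >> h.py <<'E'
from scipy.spatial.transform import Rotation as Ro
def go(target,yawdir=None,o=None):
    """tool-axis shift (mm) to world target; twist (deg) to bring tool y onto world direction angle yawdir (mod 180)"""
    o=o or robot.get_obs(); R=Ro.from_quat(o['tool_rot']).as_matrix()
    s=R.T@(np.array(target)-o['position'])*1000
    tw=None
    if yawdir is not None:
        cur=np.degrees(np.arctan2(R[1,1],R[0,1])); d=(np.degrees(yawdir)-cur+90)%180-90
        tw=-d  # tool x down
    return s.round(1),tw,R
E
python3 - <<'E'
from h import *
m=robot.camera_model("top")
f=lambda p:np.array(p)/3.7+[150,130]
c=onz(m,f([[500,87],[736,153],[643,500],[394,428]]),.012)
print("corners",c.round(3).tolist(),[np.linalg.norm(c[i]-c[(i+1)%4]).round(3) for i in range(4)])
bc=c.mean(0); xd=(c[0]+c[1]-c[2]-c[3])[:2]; yw=np.arctan2(xd[1],xd[0]); yd=(c[0]+c[3]-c[1]-c[2])[:2]
print("base",bc,yw,np.arctan2(yd[1],yd[0])-np.pi/2)
Rz=np.array([[np.cos(yw),-np.sin(yw)],[np.sin(yw),np.cos(yw)]])
for n,p in dict(cradle=(.064,0),pivot=(-.045,0),pin0=(-.045+.085*np.cos(np.radians(211)),.085*np.sin(np.radians(211))),pin1=(-.045+.085*np.cos(np.radians(148)),.085*np.sin(np.radians(148)))).items():
    w=bc[:2]+Rz@p; print(n,w.round(3),((proj(m,[*w,.105 if 'pin' in n else .06])[0]-[150,130])*3.7).round())
b=onz(m,f([[241,284],[258,543]]),.014); print("bar",b.round(3).tolist(),np.linalg.norm(b[0]-b[1]),b.mean(0),np.arctan2(*(b[0]-b[1])[:2][::-1]))
ba=onz(m,f([[246,408]]),.036); print(ba)
bd=b[0]-b[1]
o=robot.get_obs(); print(go([*ba[0][:2],.16],np.arctan2(bd[1],bd[0])+np.pi/2,o))
print(robot.camera_model("wrist"))
s=onz(m,f([[124,410]]),.036);print("short",s)
E
```

```text
corners [[0.769, 0.155, 0.012], [0.724, -0.035, 0.012], [0.446, 0.031, 0.012], [0.49, 0.222, 0.012]] [np.float64(0.196), np.float64(0.286), np.float64(0.196), np.float64(0.287)]
base [0.60711749 0.09346722 0.012     ] -0.23476242220242644 -0.22775318217659923
cradle [0.669 0.079] [597. 194.]
pivot [0.563 0.104] [558. 330.]
pin0 [0.482 0.078] [594. 434.]
pin1 [0.504 0.165] [472. 397.]
bar [[0.595, 0.348, 0.014], [0.398, 0.318, 0.014]] 0.19938808856693688 [0.49621025 0.33322537 0.014     ] 0.15243487319534477
[[0.49563635 0.33254851 0.036     ]]
(array([  61.8, -123.7,  325.3]), np.float64(-31.870160521529982), array([[-1.04015637e-03,  3.92918847e-01,  9.19572563e-01],
       [-1.63368757e-03,  9.19571165e-01, -3.92920098e-01],
       [-9.99998125e-01, -1.91099260e-03, -3.14591169e-04]]))
{'fx': 297.8385520232805, 'fy': 297.8385520232805, 'cx': 277.7542187957144, 'cy': 204.79673816683945, 'k1': 0.004933343406030004, 'R': array([[ 0.39411413,  0.91905989, -0.00172594],
       [ 0.88260145, -0.37795487,  0.27957967],
       [ 0.25629813, -0.11170962, -0.96012095]]), 't': array([-0.62412837, -0.03275989,  0.39145904])}
short [[0.48883691 0.4237344  0.036     ]]
```

Call:
carry_out([
  [[1,0,-15,40,0],[1,0,-15,40,0],[1,0,-15,40,0],[1,0,-15,40,0],[1,0,-15,40,0],[1,0,-15,40,0],[1,0,-15,40,0],[1,0,-15,40,0]],
])

```text
time: 0.77
position: [0.4837, 0.3455, 0.2169]
tool_rot: [0.134, 0.697, -0.137, 0.691]
ft_force: [0.8, 0.8, -0.2]
grip_width: 0.0868
```

Call:
carry_out([
  [[1,0,0,0,-7],[1,0,0,0,-7],[1,0,0,0,-7],[1,0,0,0,-7],[1,0,0,0,-4],[1,0,0,0,0]],
])

```text
time: 1.27
position: [0.4926, 0.3347, 0.2137]
tool_rot: [-0.066, 0.708, 0.063, 0.7]
ft_force: [-1.2, -0.5, -0.0]
grip_width: 0.0873
```

```bash
cat > bar.py <<'E'
from h import *
o=robot.get_obs();m=robot.camera_model("wrist");im=robot.camera("wrist")
import sys
cv2.imwrite(f"pics/{sys.argv[1]}.png",im[:,:,::-1])
print(o['time'],o['position'].round(4),o['q'].round(2),"cam",(-np.array(m['R']).T@m['t']).round(3))
np.save(f"pics/{sys.argv[1]}.npy",m,allow_pickle=True)
print(go([.4959,.3329,.16],np.radians(98.7),o)[:2])
print("pred bar px",proj(m,[[.4959,.3329,.036],[.595,.348,.014],[.398,.318,.014]]).round())
E
python3 bar.py w1
```

```text
1.2667 [0.4926 0.3347 0.2137] [ 0.41  0.5   1.51 -0.    1.14 -1.34] cam [0.419 0.322 0.377]
(array([53.7, -2.1,  3.5]), np.float64(1.7571561538623683))
pred bar px [[276. 191.]
 [274. 260.]
 [279. 103.]]
```

View pics/w1.png

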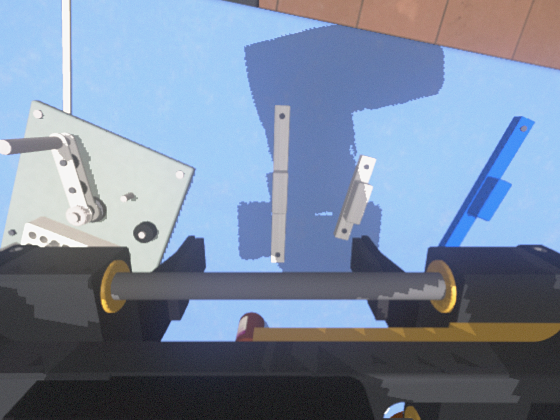

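Wrist view: the long bar runs (282,106)–(278,262), with its block at about (280,192). The short bar is beside it at (356,198).

Run:
```python
from h import *
mt=robot.camera_model("top"); mw=np.load("pics/w1.npy",allow_pickle=True).item()
f=lambda p:np.array(p)/3.7+[150,130]
for n,a,w in [("far end",(241,284),(278,262)),("near end",(258,543),(282,106)),("block top",(246,408),(280,192)),("blk far edge",(245,375),(280,213)),("blk near edge",(247,441),(281,172))]:
    X=tri([mt,mw],[f(a),w]);print(n,X.round(4), proj(mw,X).round(1))
b=onz(mw,[(278,262),(282,106)],.014);print(b.round(4),b.mean(0),np.degrees(np.arctan2(*(b[0]-b[1])[:2][::-1])))
c=onz(mw,[(280,192)],.036);print(c)
print(go([.497,.331,.16],np.radians(98.7))[:2])
```

```text
far end [0.5955 0.3509 0.0146] [[276.2 261. ]]
near end [ 0.3991  0.3226 -0.02  ] [[282.2 105.8]]
block top [0.4996 0.337  0.0167] [[279.1 190.5]]
blk far edge [0.5241 0.3403 0.0233] [[278.1 211.2]]
blk near edge [0.4755 0.3344 0.0107] [[280.5 170.4]]
[[0.5967 0.3535 0.014 ]
 [0.4011 0.3223 0.014 ]] [0.49889181 0.33792352 0.014     ] 9.052974019328664
[[0.49678728 0.33764491 0.036     ]]
(array([53.6, -4.2,  4.4]), np.float64(1.6161768587096503))
```

Call:
carry_out([
  [[1,33,0,2,1.6],[1,33,0,2,0],[1,33,0,1,0],[1,33,0,0,0],[1,15,0,0,0],[1,0,0,0,0]],
])

```text
time: 1.82
position: [0.4997, 0.3373, 0.0641]
tool_rot: [-0.049, 0.706, 0.048, 0.705]
ft_force: [0.0, 0.7, -0.1]
grip_width: 0.0873
```

Run:
```python
from h import *
print(robot.get_obs()['position'],go([.497,.336,.010],np.radians(98.9))[:2])
```

```text
[0.49967135 0.33725977 0.06409372] (array([54.1, -0.8, -2.8]), np.float64(-0.9750158270423839))
```

Call:
carry_out([
  [[1,25,0,-2,-1],[1,22,0,-1,0],[1,6,0,0,0],[0,0,0,0,0],[0,0,0,0,0],[0,0,0,0,0],[0,0,0,0,0],[0,0,0,0,0]],
], force=35)

```text
time: 2.48
position: [0.5009, 0.3398, 0.0161]
tool_rot: [-0.053, 0.702, 0.054, 0.708]
ft_force: [-0.5, 0.5, 0.4]
grip_width: 0.0615
```

Call:
carry_out([
  [[0,0,0,0,0],[0,0,0,0,0],[0,0,0,0,0],[0,0,0,0,0]],
])

```text
time: 2.82
position: [0.5029, 0.3406, 0.0193]
tool_rot: [-0.052, 0.7, 0.054, 0.71]
ft_force: [0.0, 0.6, -0.3]
grip_width: 0.0349
```

Call:
carry_out([
  [[0,3,0,1,0],[0,3,0,1,0],[0,2,0,0,0],[0,1,0,0,0],[0,1,0,0,0]],
])

```text
time: 3.23
position: [0.5055, 0.3406, 0.0125]
tool_rot: [-0.053, 0.7, 0.055, 0.71]
ft_force: [-2.3, -0.3, 8.8]
grip_width: 0.0178
```

Run:
```python
from h import *
o=robot.get_obs();r=go([.497,.336,.010],np.radians(98.9),o)
print(o['position'],r[:2],r[2][:,0],o['grip_width'],o['ft_force'])
```

```text
[0.50550187 0.34061117 0.01245766] (array([ 2.3, -3.3, -9.1]), np.float64(-0.20540869154302754)) [ 0.01418163  0.0036834  -0.99989265] 0.0177548007196017 [-2.29243826 -0.31619964  8.8008206 ]
```

Call:
carry_out([
  [[0,-20,0,0,0],[0,-30,0,0,0],[0,-35,0,0,0],[0,-35,0,0,0],[0,-30,0,0,0],[0,-20,0,0,0]],
])

```text
time: 3.73
position: [0.497, 0.3372, 0.1774]
tool_rot: [-0.055, 0.709, 0.051, 0.702]
ft_force: [0.8, 0.9, -1.7]
grip_width: 0.0179
```

```bash
python3 bar.py w2
python3 - <<'E'
from h import *
o=robot.get_obs();r=go([.669,.079,.19],np.radians(-13.3),o)
print(o['position'],r[:2],r[2][:,0],o['grip_width'],o['ft_force'])
E
```

```text
3.7333 [0.497  0.3372 0.1774] [ 0.41  0.55  1.53 -0.    1.07 -1.31] cam [0.422 0.327 0.34 ]
(array([17.5, -4. , -1.6]), np.float64(-0.06963511015933932))
pred bar px [[274. 194.]
 [275. 270.]
 [274.  95.]]
[0.49911181 0.33824628 0.18103328] (array([  -8.8, -281.8,  129. ]), np.float64(-68.06135894038033)) [-0.00324125 -0.00293661 -0.99999044] 0.017735844733900857 [1.2886382  1.31163708 0.79311164]
```

View pics/w2.png

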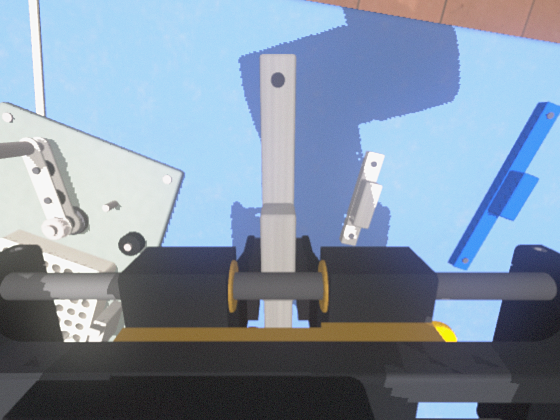

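The bar is held, with its near end at (278,55) and the near edge of the block at about (278,206). I'll measure where it sits in the hand.

Run:
```python
from h import *
m=np.load("pics/w2.npy",allow_pickle=True).item()
tcp=np.array([.497,.3372,.1774])
for n,p,z in [("near end",(278,54.5),tcp[2]+.0015),("L",(262,56),tcp[2]+.0015),("R",(296,56),tcp[2]+.0015),("blk near top edge",(278,206),tcp[2]+.0235),("blkbot",(278,213),tcp[2]+.0015)]:
    X=onz(m,[p],z)[0]; print(n,X.round(4),(X-tcp).round(4))
```

```text
near end [0.3913 0.3217 0.1789] [-0.1057 -0.0155  0.0015]
L [0.3931 0.314  0.1789] [-0.1039 -0.0232  0.0015]
R [0.3906 0.3306 0.1789] [-0.1064 -0.0066  0.0015]
blk near top edge [0.4619 0.3324 0.2009] [-0.0351 -0.0048  0.0235]
blkbot [0.4722 0.3339 0.1789] [-0.0248 -0.0033  0.0015]
```

Call:
carry_out([
  [[0,-5,0,0,7],[0,0,0,0,7],[0,0,0,0,7],[0,0,0,0,7],[0,0,0,0,7],[0,0,0,0,7],[0,0,0,0,7],[0,0,0,0,7]],
])

```text
time: 4.45
position: [0.4953, 0.3368, 0.1775]
tool_rot: [0.288, 0.647, -0.296, 0.641]
ft_force: [0.4, 0.2, -1.6]
grip_width: 0.0178
```

Call:
carry_out([
  [[0,0,0,0,7],[0,0,0,0,7],[0,0,0,0,7],[0,0,0,0,7],[0,0,0,0,7],[0,0,0,0,7],[0,0,0,0,7],[0,0,0,0,7]],
])

```text
time: 5.12
position: [0.4876, 0.3335, 0.1611]
tool_rot: [-0.551, -0.428, 0.578, -0.422]
ft_force: [-0.4, -0.7, -2.2]
grip_width: 0.018
```

Run:
```python
from h import *
o=robot.get_obs();r=go([.667,.072,.18],np.radians(-13.3),o)
print(o['time'],o['position'],r[:2],r[2],o['q'])
```

```text
5.1167 [0.48762362 0.33347949 0.16111531] (array([-21.3, 244.1, 202.1]), np.float64(-2.7895785420028147)) [[-0.03639396  0.96037756 -0.2763158 ]
 [-0.01554307 -0.27700951 -0.96074145]
 [-0.99921664 -0.03067039  0.02500869]] [4.10662966e-01 5.71990335e-01 1.54974558e+00 3.19158440e-04
 1.05944020e+00 6.90933550e-01]
```

Call:
carry_out([
  [[0,-5,24,20,-1],[0,-5,26,21,0],[0,-4,26,21,0],[0,-3,26,21,0],[0,-2,26,21,0],[0,-2,26,21,0],[0,-2,26,21,0],[0,0,26,21,0]],
])

```text
time: 5.78
position: [0.636, 0.1158, 0.1638]
tool_rot: [-0.537, -0.441, 0.581, -0.423]
ft_force: [0.8, -0.3, -1.6]
grip_width: 0.0181
```

```bash
cat > st.py <<'E'
from h import *
import sys
a=list(map(float,sys.argv[1:]))
o=robot.get_obs();r=go(a[:3],np.radians(a[3]),o)
print(o['time'],o['position'].round(4),"shift",r[0],"twist",round(r[1],1),"toolx",r[2][:,0].round(3),"F",o['ft_force'].round(1),"w",o['grip_width'].round(4),"q",o['q'].round(2),"yaw",np.degrees(np.arctan2(r[2][1,1],r[2][0,1])).round(1))
E
python3 st.py .667 .072 .18 -13.3
```

```text
Traceback (most recent call last):
  File "st.py", line 5, in <module>
    print(o['time'],o['position'].round(4),"shift",r[0],"twist",round(r[1],1),"toolx",r[2][:,0].round(3),"F",o['ft_force'].round(1),"w",o['grip_width'].round(4),"q",o['q'].round(2),"yaw",np.degrees(np.arctan2(r[2][1,1],r[2][0,1])).round(1))
                                                                                                                                        ^^^^^^^^^^^^^^^^^^^^^
AttributeError: 'float' object has no attribute 'round'
```

```bash
sed -i "s/o\['grip_width'\].round(4)/o['grip_width']/" st.py; python3 st.py .667 .072 .18 -13.3
```

```text
5.7833 [0.636  0.1158 0.1638] shift [-17.5  40.1  35.1] twist -1.4 toolx [-0.065 -0.017 -0.998] F [ 0.8 -0.3 -1.6] w 0.018109194264092264 q [ 0.02  0.65  1.37 -0.02  1.18  0.28] yaw -14.7
```

Call:
carry_out([
  [[0,-6,13,12,-1],[0,-6,13,12,0],[0,-6,10,9,0],[0,0,0,0,0],[0,0,0,0,0]],
])

```text
time: 6.2
position: [0.6662, 0.0647, 0.1704]
tool_rot: [-0.533, -0.445, 0.582, -0.423]
ft_force: [-0.8, -0.3, -2.2]
grip_width: 0.0175
```

```bash
python3 st.py .667 .072 .18 -13.3; python3 -c "
from rig import robot
robot.camera('wrist')"; python3 st.py .667 .072 .18 -13.3
```

```text
6.2 [0.6662 0.0647 0.1704] shift [-9.8 -1.7 -6.9] twist -1.0 toolx [-0.075 -0.018 -0.997] F [-0.8 -0.3 -2.2] w 0.017530590429413122 q [-0.06  0.68  1.3  -0.02  1.24  0.2 ] yaw -14.3
6.25 [0.6662 0.0648 0.1704] shift [-9.8 -1.6 -6.8] twist -0.9 toolx [-0.075 -0.019 -0.997] F [ 0.3  0.1 -2.4] w 0.017647110020416867 q [-0.06  0.68  1.3  -0.02  1.24  0.2 ] yaw -14.2
```

```bash
python3 bar.py w3 | head -1
python3 - <<'E'
from h import *
m=np.load("pics/w3.npy",allow_pickle=True).item()
b=np.array([.607,.0935]);yw=-.2313;Rz=np.array([[np.cos(yw),-np.sin(yw)],[np.sin(yw),np.cos(yw)]])
for p,z in [((.064,.075),.066),((.064,-.075),.066),((.145,.1),.012),((.145,-.1),.012),((-.145,.1),.012),((-.045,0),.05)]:
    print(p,proj(m,[*(b+Rz@p),z]).round())
E
```

```text
6.25 [0.6662 0.0648 0.1704] [-0.06  0.68  1.3  -0.02  1.24  0.2 ] cam [0.697 0.143 0.329]
(0.064, 0.075) [[285.  98.]]
(0.064, -0.075) [[286. 259.]]
(0.145, 0.1) [[371.  70.]]
(0.145, -0.1) [[358. 257.]]
(-0.145, 0.1) [[83. 77.]]
(-0.045, 0) [[176. 181.]]
```

View pics/w3.png

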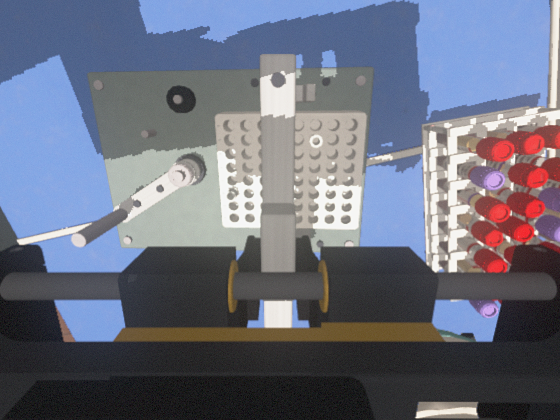

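The base corners show at (373,67), (88,73) and (123,247), the pin top at (79,241) and the left support behind the bar at about (306,92). I'll refine the base pose from this view.

```bash
python3 - <<'E'
from h import *
m=np.load("pics/w3.npy",allow_pickle=True).item(); mt=robot.camera_model("top")
W=[(373,67),(88,73),(123,247)]
P=np.array([[.145,.1],[-.145,.1],[-.145,-.1],[.145,-.1]])
f=lambda p:np.array(p)/3.7+[150,130]
T=f([[500,87],[394,428],[643,500],[736,153]])
def fit(p,q):
    pc,qc=p.mean(0),q.mean(0);U,S,V=np.linalg.svd((p-pc).T@(q-qc));R=(U@V).T
    return qc-R@pc,np.arctan2(R[1,0],R[0,0]),np.linalg.norm((p-pc)@R.T+qc-q,axis=1).round(4)
cw=onz(m,W,.012)[:,:2];ct=onz(mt,T,.012)[:,:2]
print(fit(P[:3],cw));print(fit(P,ct))
for i in range(3): print(tri([m,mt],[W[i],T[i]]).round(4))
print("pin top",tri([m,mt],[(79,241),f((592,432))]).round(4),onz(m,[(79,241)],.105))
print("bar end near +y", onz(m,[(278,54.5)],.172))
E
python3 st.py .667 .072 .18 -13.3
```

```text
(array([0.61236368, 0.09699494]), np.float64(-0.2358738259029027), array([0.0039, 0.0018, 0.0035]))
(array([0.60711749, 0.09346722]), np.float64(-0.23251569430174096), array([0.0033, 0.0021, 0.0035, 0.0026]))
[7.744e-01 1.578e-01 2.000e-04]
[0.4914 0.2253 0.0061]
[0.4462 0.0321 0.0057]
pin top [0.4842 0.0799 0.1026] [[0.48639522 0.08104933 0.105     ]]
bar end near +y [[0.6923373  0.16786381 0.172     ]]
6.3 [0.6659 0.0656 0.1707] shift [-9.5 -1.1 -6.2] twist -0.9 toolx [-0.075 -0.018 -0.997] F [-0.2  0.3 -1.9] w 0.017658117782959212 q [-0.06  0.68  1.3  -0.02  1.24  0.2 ] yaw -14.2
```

```bash
python3 st.py .672 .0763 .1 -13.4
```

```text
6.3 [0.6659 0.0656 0.1707] shift [ 69.8   8.1 -14.5] twist -0.8 toolx [-0.075 -0.018 -0.997] F [-0.2  0.3 -1.9] w 0.017658117782959212 q [-0.06  0.68  1.3  -0.02  1.24  0.2 ] yaw -14.2
```

Call:
carry_out([
  [[0,18,2,-4,-0.8],[0,18,2,-4,0],[0,18,2,-4,0],[0,14,2,-2,0],[0,2,0,0,0]],
])

```text
time: 6.72
position: [0.6688, 0.0839, 0.0988]
tool_rot: [-0.528, -0.452, 0.577, -0.429]
ft_force: [-1.1, -0.1, -3.3]
grip_width: 0.0178
```

```bash
python3 bar.py w4 | head -1; python3 st.py .672 .0763 .1 -13.4
python3 - <<'E'
from h import *
im=cv2.imread("pics/w4.png")[0:300,60:460]; cv2.imwrite("pics/w4c.png",cv2.resize(im,None,fx=2,fy=2,interpolation=cv2.INTER_CUBIC))
E
```

```text
6.7167 [0.6688 0.0839 0.0988] [-0.03  0.76  1.33 -0.02  1.12  0.2 ] cam [0.698 0.162 0.258]
6.7667 [0.6686 0.0841 0.0992] shift [-0.9  5.   6.9] twist 0.5 toolx [-0.075 -0.017 -0.997] F [-0.3  0.4 -2.3] w 0.017868923602415394 q [-0.03  0.76  1.33 -0.02  1.12  0.2 ] yaw -12.9
```

View pics/w4c.png

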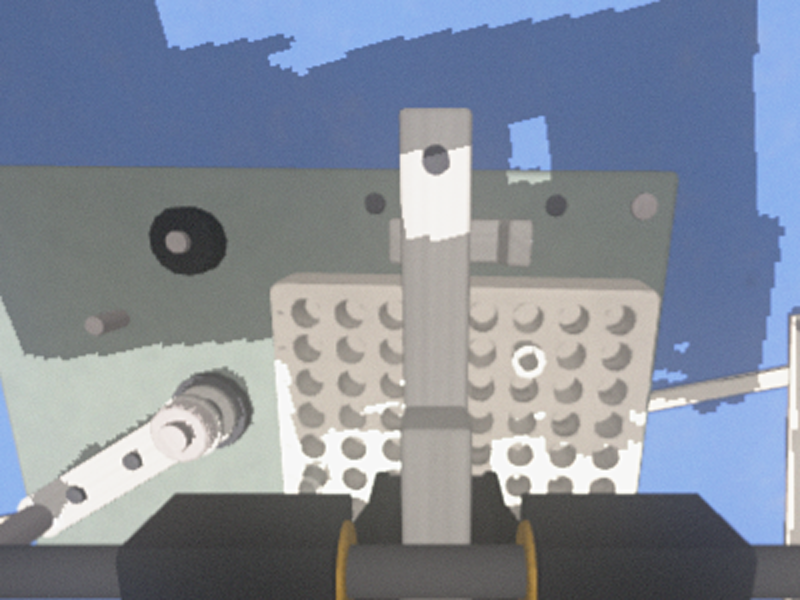

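The left support spans (255..326, 121) in image pixels and the bar spans (260..295), so the bar must shift toward base +x.

Run:
```python
from h import *
m=np.load("pics/w4.npy",allow_pickle=True).item()
yw=np.radians(-13.4);Rb=np.array([[np.cos(yw),np.sin(yw)],[-np.sin(yw),np.cos(yw)]])
tcp=np.array([.6687,.0840])
e=onz(m,[(255,121),(326.5,121),(291,121),(290,110),(290,132)],.066)[:,:2]
b=onz(m,[(260.5,54.5),(295,54.5),(278,54.5),(278,121),(278,203)],.1)[:,:2]
t=onz(m,[(196,145),(388,146)],.049)[:,:2]
cor=onz(m,[(398,86)],.012)[:,:2]
for n,X in(("support L,R,c,outer,inner",e),("bar",b),("tray near/far y+ corners",t),("corner",cor)): print(n,((X-tcp)@Rb.T).round(4).tolist())
```

```text
support L,R,c,outer,inner [[-0.0173, 0.0741], [0.0271, 0.0745], [0.0053, 0.0743], [0.0045, 0.0808], [0.0048, 0.0677]]
bar [[-0.0092, 0.1064], [0.0074, 0.1064], [-0.0008, 0.1064], [-0.0005, 0.0757], [-0.0002, 0.0316]]
tray near/far y+ corners [[-0.062, 0.0565], [0.0708, 0.0579]]
corner [[0.0835, 0.0981]]
```

Call:
carry_out([
  [[0,0,5,7,0.3],[0,0,0,0,0]],
])

```text
time: 6.93
position: [0.6719, 0.0769, 0.0996]
tool_rot: [-0.528, -0.452, 0.578, -0.428]
ft_force: [-0.1, 0.1, -2.9]
grip_width: 0.0178
```

```bash
python3 st.py .6724 .0762 .0665 -13.4
```

```text
6.9333 [0.6719 0.0769 0.0996] shift [33.   3.  -0.6] twist 0.3 toolx [-0.075 -0.017 -0.997] F [-0.1  0.1 -2.9] w 0.017811256410019783 q [-0.04  0.77  1.33 -0.02  1.12  0.2 ] yaw -13.1
```

Call:
carry_out([
  [[0,7,0.7,0,0],[0,7,0.7,0,0],[0,6,0.6,0,0],[0,4,0.4,0,0]],
])

```text
time: 7.27
position: [0.6757, 0.0746, 0.0782]
tool_rot: [-0.531, -0.449, 0.576, -0.43]
ft_force: [0.0, 0.3, -2.9]
grip_width: 0.0176
```

```bash
python3 st.py .6724 .0762 .0665 -13.4
```

```text
7.2667 [0.6757 0.0746 0.0782] shift [11.8 -2.9 -1.1] twist 0.2 toolx [-0.066 -0.017 -0.998] F [ 0.   0.3 -2.9] w 0.017592034429860896 q [-0.04  0.79  1.33 -0.02  1.08  0.2 ] yaw -13.2
```

Call:
carry_out([
  [[0,3,-3,-1,0],[0,3,-0.5,0,0],[0,2,0,0,0]],
])

```text
time: 7.52
position: [0.6713, 0.0759, 0.0688]
tool_rot: [-0.531, -0.449, 0.576, -0.429]
ft_force: [-0.6, 0.2, -1.7]
grip_width: 0.0175
```

```bash
python3 st.py .6724 .0762 .0665 -13.4
```

```text
7.5167 [0.6713 0.0759 0.0688] shift [ 2.2  1.1 -0.6] twist 0.2 toolx [-0.067 -0.017 -0.998] F [-0.6  0.2 -1.7] w 0.017497887472209032 q [-0.04  0.8   1.35 -0.02  1.06  0.2 ] yaw -13.2
```

Call:
carry_out([
  [[0,2,1,0,0],[0,2,0,0,0]],
])

```text
time: 7.68
position: [0.6716, 0.0755, 0.0668]
tool_rot: [-0.53, -0.45, 0.576, -0.429]
ft_force: [-4.3, -0.0, 14.9]
grip_width: 0.0181
```

```bash
python3 st.py .6724 .0762 .0665 -13.4; python3 bar.py w5|head -1
python3 - <<'E'
from h import *
im=cv2.imread("pics/w5.png")[0:300,60:460]; cv2.imwrite("pics/w5c.png",cv2.resize(im,None,fx=2,fy=2,interpolation=cv2.INTER_CUBIC))
E
```

```text
7.6833 [0.6716 0.0755 0.0668] shift [ 0.2  0.6 -0.9] twist 0.3 toolx [-0.069 -0.018 -0.997] F [-4.3 -0.  14.9] w 0.01808001367863294 q [-0.04  0.8   1.35 -0.02  1.06  0.2 ] yaw -13.1
7.6833 [0.6716 0.0755 0.0668] [-0.04  0.8   1.35 -0.02  1.06  0.2 ] cam [0.7   0.154 0.226]
```

View pics/w5c.png

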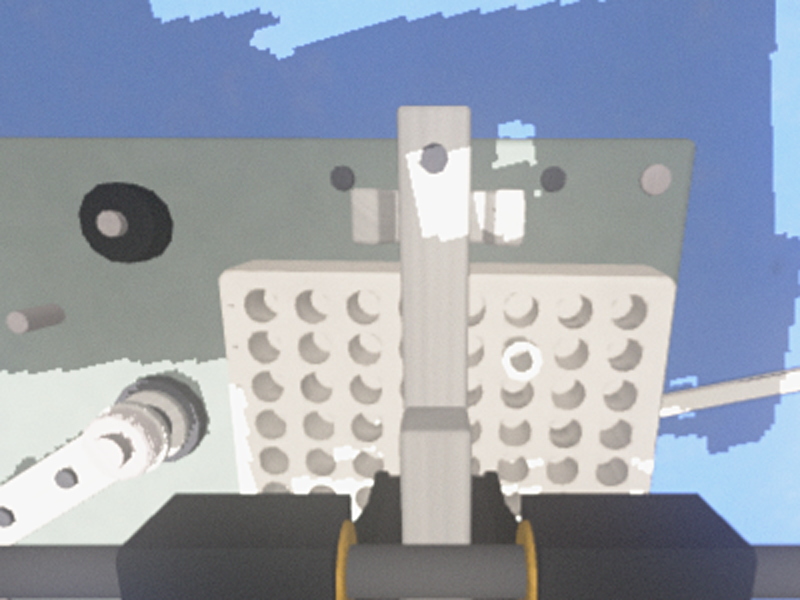

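The bar is in the notch: the support spans crop 353–524 and the bar 398–470. There's 15 N of upward contact at the expected height, so I'm releasing.

Call:
carry_out([
  [[0,-0.7,0,0,0],[0.5,0,0,0,0],[0.5,0,0,0,0],[0.5,0,0,0,0],[0.5,0,0,0,0],[0.5,0,0,0,0]],
])

```text
time: 8.23
position: [0.674, 0.0758, 0.0699]
tool_rot: [-0.532, -0.448, 0.575, -0.431]
ft_force: [-0.6, -0.9, -0.4]
grip_width: 0.0407
```

```bash
python3 st.py .6724 .0762 .2 -13.4
```

```text
8.2333 [0.674  0.0758 0.0699] shift [-129.7   -9.1    4. ] twist 0.3 toolx [-0.063 -0.018 -0.998] F [-0.6 -0.9 -0.4] w 0.04068401245125564 q [-0.04  0.8   1.34 -0.02  1.06  0.2 ] yaw -13.1
```

Call:
carry_out([
  [[0.5,-12,0,0,0],[0.5,-18,-1,0,0],[0.5,-25,-2,0,0],[0.5,-25,-2,0,0],[0.5,-25,-2,0,0],[0.5,-20,-2,0,0],[0.5,-10,0,0,0]],
])

```text
time: 8.82
position: [0.672, 0.0803, 0.2102]
tool_rot: [-0.53, -0.45, 0.577, -0.429]
ft_force: [0.7, -0.6, 0.3]
grip_width: 0.0435
```

```bash
python3 st.py .486 .081 .2 107.7
python3 - <<'E'
from h import *
im=robot.camera("top");cv2.imwrite("pics/top2.png",im[:,:,::-1]); im2=robot.camera("wrist");cv2.imwrite("pics/w6.png",im2[:,:,::-1])
m=robot.camera_model("wrist");np.save("pics/w6.npy",m,allow_pickle=True)
a=cv2.resize(im2,(400,300));b=cv2.resize(im[130:290,230:430],(400,320))[:300]
cv2.imwrite("pics/both.png",np.hstack([a,b])[:,:,::-1])
E
```

```text
8.8167 [0.672  0.0803 0.2102] shift [  23.4 -180.3   40.9] twist 59.1 toolx [-0.071 -0.017 -0.997] F [ 0.7 -0.6  0.3] w 0.04345111470632049 q [-0.04  0.64  1.24 -0.02  1.33  0.2 ] yaw -13.2
```

View pics/w6.png

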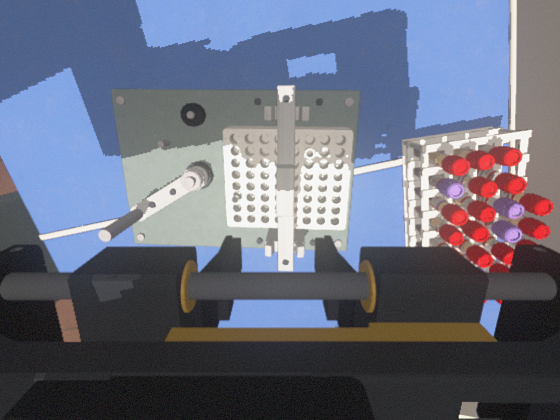

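The bar lies across both supports: ends at (286,87) and (286,269), left support centre at (287,112). The pin top is at (104,236) and the arm is at rest. I'll check the seating numerically while moving on to the pin.

Call:
carry_out([
  [[0.6,0,-28,6,0],[0.6,0,-30,7,0],[0.6,0,-30,7,0],[0.6,0,-30,7,0],[0.6,0,-30,7,0],[0.6,0,-25,6,0],[0.6,0,0,0,-7],[0.6,0,0,0,-7]],
])

```text
time: 9.58
position: [0.4798, 0.0801, 0.2106]
tool_rot: [0.468, 0.524, -0.52, 0.486]
ft_force: [0.7, 0.4, 0.2]
grip_width: 0.0524
```

Call:
carry_out([
  [[0.6,0,0,0,-7],[0.6,0,0,0,-7],[0.6,0,0,0,-7],[0.6,0,0,0,-7],[0.6,0,0,0,-7],[0.6,0,0,0,-7],[0.6,0,0,0,-7],[0.6,0,0,0,-7]],
])

```text
time: 10.25
position: [0.4688, 0.0802, 0.2002]
tool_rot: [0.175, 0.717, -0.208, 0.642]
ft_force: [-0.6, -0.1, -0.4]
grip_width: 0.0521
```

```bash
python3 st.py .486 .081 .17 107.7
python3 - <<'E'
from h import *
m=np.load("pics/w6.npy",allow_pickle=True).item()
b=onz(m,[(286,87.5),(286,269)],.068)[:,:2];c=b.mean(0);print("bar",b.round(4).tolist(),c.round(4),np.linalg.norm(b[0]-b[1]),np.degrees(np.arctan2(*(b[0]-b[1])[::-1])))
s=onz(m,[(265,112),(310,112)],.066)[:,:2].mean(0);print("left support",s.round(4), "pin",onz(m,[(104,236)],.105).round(4))
W=[(358,91),(112,90),(136,248)];print(onz(m,W,.012).round(4).tolist())
E
```

```text
10.25 [0.4688 0.0802 0.2002] shift [28.  11.8 16.8] twist -49.0 toolx [-0.115 -0.015 -0.993] F [-0.6 -0.1 -0.4] w 0.052052467120903514 q [-0.05  0.41  1.74 -0.02  1.11 -1.06] yaw 58.7
bar [[0.6943, 0.1779], [0.6515, -0.0108]] [0.6729 0.0835] 0.1935463949174551 77.25223913027152
left support [0.6906 0.1561] pin [[0.486  0.0821 0.105 ]]
[[0.7696, 0.1595, 0.012], [0.4962, 0.2257, 0.012], [0.4476, 0.0293, 0.012]]
```

Call:
carry_out([
  [[0.6,0,2,3,-7],[0.6,0,2,3,-7],[0.6,0,2,3,-7],[0.6,0,2,3,-7],[0.6,0,1,1,-4],[0.6,0,0,0,0]],
])

```text
time: 10.75
position: [0.4777, 0.0842, 0.1901]
tool_rot: [-0.014, 0.753, 0.005, 0.658]
ft_force: [-0.5, -0.5, 0.2]
grip_width: 0.0525
```

```bash
python3 st.py .486 .0815 .13 92
```

```text
10.75 [0.4777 0.0842 0.1901] shift [58.5 -2.2 16.2] twist -0.4 toolx [-0.133 -0.015 -0.991] F [-0.5 -0.5  0.2] w 0.05248171852685182 q [-0.04  0.44  1.72 -0.02  1.11 -1.63] yaw 91.6
```

```bash
python3 st.py .4835 .0815 .066 92
```

```text
10.75 [0.4777 0.0842 0.1901] shift [122.2  -1.5  22.3] twist -0.4 toolx [-0.133 -0.015 -0.991] F [-0.5 -0.5  0.2] w 0.05248171852685182 q [-0.04  0.44  1.72 -0.02  1.11 -1.63] yaw 91.6
```

Call:
carry_out([
  [[0.6,18,-1,6,0],[0.6,18,-1,6,0],[0.6,18,0,5,0],[0.6,10,0,4,0]],
])

```text
time: 11.08
position: [0.4892, 0.0816, 0.1208]
tool_rot: [-0.011, 0.753, 0.002, 0.658]
ft_force: [-0.5, -1.0, 0.3]
grip_width: 0.0516
```

```bash
python3 bar.py w7|head -1; python3 st.py .4835 .0815 .066 92
python3 - <<'E'
from h import *
im=cv2.imread("pics/w7.png");print(proj(np.load("pics/w7.npy",allow_pickle=True).item(),[[.486,.0815,.105],[.568,.107,.05]]))
E
```

```text
11.0833 [0.4892 0.0816 0.1208] [-0.05  0.56  1.75 -0.03  0.96 -1.62] cam [0.435 0.083 0.292]
11.1333 [0.489  0.0815 0.1195] shift [53.8  0.7  1.8] twist -0.8 toolx [-0.136 -0.014 -0.991] F [ 0.9  0.4 -0.8] w 0.052348274305154985 q [-0.05  0.56  1.75 -0.03  0.96 -1.62] yaw 91.2
[[277.52653408 240.3805342 ]
 [305.92943113 315.8384346 ]]
```

View pics/w7.png

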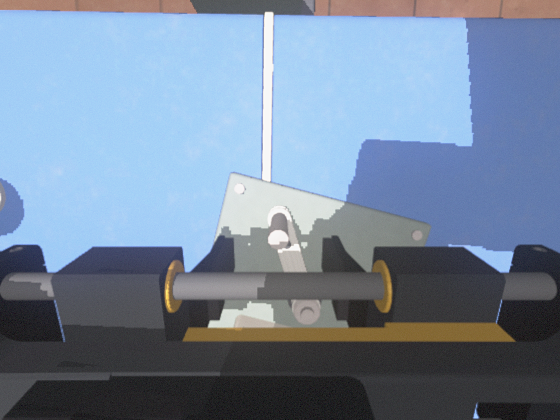

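The pin top is at (279,239), matching the prediction, and sits between the fingers. Descending and gripping.

Call:
carry_out([
  [[0.6,18,0,1,0],[0.6,18,0,1,0],[0.6,14,0,0,0],[0,2,0,0,0],[0,1,0,0,0],[0,1,0,0,0],[0,1,0,0,0],[0,1,0,0,0]],
], force=30)

```text
time: 11.8
position: [0.4841, 0.0805, 0.0627]
tool_rot: [-0.009, 0.754, -0.0, 0.657]
ft_force: [-0.0, 0.5, 0.0]
grip_width: 0.0271
```

Call:
carry_out([
  [[0,1,0,0,0],[0,1,0,0,0],[0,1,0,0,0]],
])

```text
time: 12.05
position: [0.4848, 0.0813, 0.0619]
tool_rot: [-0.008, 0.753, -0.0, 0.658]
ft_force: [-1.1, -0.5, 9.3]
grip_width: 0.0133
```

```bash
python3 st.py .4835 .0815 .066 92
```

```text
12.05 [0.4848 0.0813 0.0619] shift [-3.9  0.2 -1.9] twist -1.3 toolx [-0.133 -0.013 -0.991] F [-1.1 -0.5  9.3] w 0.013327042611126244 q [-0.05  0.66  1.79 -0.03  0.82 -1.61] yaw 90.7
```

Call:
carry_out([
  [[0,-1,8,-2,0],[0,0,12,-2,0],[0,0,13,-1,0],[0,0,13,1,2],[0,0,12,2,4]],
])

```text
time: 12.47
position: [0.4816, 0.1332, 0.0618]
tool_rot: [0.025, 0.752, -0.045, 0.657]
ft_force: [-1.1, -8.2, 3.4]
grip_width: 0.0139
```

```bash
cat > pin.py <<'E'
from h import *
o=robot.get_obs();R=Ro.from_quat(o['tool_rot']).as_matrix();g=o['position']-.019*R[:,0]
d=g[:2]-[.568,.107];a=np.degrees(np.arctan2(d[1],d[0]))%360
print(o['time'],"grasp",g.round(4),"r",np.linalg.norm(d).round(4),"ang",a.round(1),"joint",np.radians(197.6-a).round(3),"F",o['ft_force'].round(1),"w",round(o['grip_width'],4),"q",o['q'].round(2),"tcpz",o['position'][2].round(4))
for t in(143.6,134.6,130):
    p=np.array([.568+.085*np.cos(np.radians(t)),.107+.085*np.sin(np.radians(t)),g[2]]);print(t,(R.T@(p-g)*1000).round(1))
print("yaw",np.degrees(np.arctan2(R[1,1],R[0,1])))
E
python3 pin.py
```

```text
12.4667 grasp [0.4841 0.1336 0.0807] r 0.088 ang 162.4 joint 0.614 F [-1.1 -8.2  3.4] w 0.0139 q [ 0.06  0.67  1.77 -0.02  0.84 -1.4 ] tcpz 0.0618
143.6 [-2.6 25.2 12.8]
134.6 [-4.  36.1 20.4]
130 [-4.8 41.2 24.9]
yaw 84.41625835992058
```

Call:
carry_out([
  [[0,-1,13,5,6],[0,-1,13,5,6],[0,-1,13,5,6],[0,0,8,3,4]],
])

```text
time: 12.8
position: [0.5025, 0.1692, 0.0612]
tool_rot: [0.149, 0.732, -0.2, 0.634]
ft_force: [-10.0, -23.2, 12.1]
grip_width: 0.016
```

```bash
python3 pin.py
```

```text
12.8 grasp [0.5054 0.1699 0.08  ] r 0.0888 ang 134.9 joint 1.095 F [-10.  -23.2  12.1] w 0.016 q [ 0.12  0.7   1.68 -0.02  0.92 -0.93] tcpz 0.0612
143.6 [  1.3 -13.6   1. ]
134.6 [-0.4 -0.7  3.7]
130 [-1.3  5.7  5.9]
yaw 61.75037505495403
```

Call:
carry_out([
  [[0,0,2,0,0],[0,0,2,0,0]],
])

```text
time: 12.97
position: [0.5019, 0.1682, 0.0615]
tool_rot: [0.144, 0.733, -0.203, 0.633]
ft_force: [-1.5, -8.0, 1.3]
grip_width: 0.0164
```

```bash
python3 pin.py|head -1
python3 - <<'E'
from h import *
for i in range(6): robot.camera("wrist")
im=robot.camera("top"); w=robot.camera("scene")
o=robot.get_obs();print(o['ft_force'],o['position'])
a=cv2.resize(im[120:300,150:440],(800,497),interpolation=cv2.INTER_CUBIC)
cv2.imwrite("pics/end.png",a[:,:,::-1])
E
python3 pin.py|head -1
```

```text
12.9667 grasp [0.5049 0.169  0.0802] r 0.0885 ang 135.5 joint 1.084 F [-1.5 -8.   1.3] w 0.0164 q [ 0.13  0.7   1.67 -0.03  0.93 -0.93] tcpz 0.0615
[-3.36816636 -8.82297329  1.5445085 ] [0.50191345 0.16823029 0.06146789]
13.3667 grasp [0.5049 0.1691 0.0802] r 0.0885 ang 135.5 joint 1.084 F [-3.4 -8.8  1.5] w 0.0164 q [ 0.13  0.7   1.67 -0.03  0.93 -0.93] tcpz 0.0615
```

View pics/end.png

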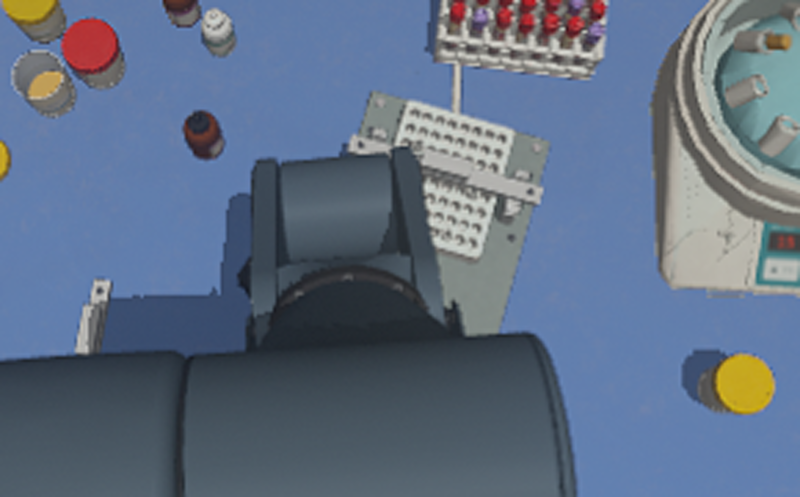

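Call:
carry_out([
  [[0,0,4,0,0]],
])

```text
time: 13.45
position: [0.502, 0.1684, 0.0614]
tool_rot: [0.141, 0.734, -0.204, 0.632]
ft_force: [-3.9, -16.3, 4.2]
grip_width: 0.0164
```

```bash
python3 pin.py|head -1
python3 - <<'E'
from h import *
for i in range(6): im=robot.camera("wrist")
cv2.imwrite("pics/w9.png",im[:,:,::-1])
m=robot.camera_model("wrist");print(proj(m,[[.6943,.1779,.068],[.6515,-.0108,.068]]))
E
python3 pin.py|head -1
```

```text
13.45 grasp [0.505  0.1694 0.0801] r 0.0886 ang 135.3 joint 1.088 F [ -3.9 -16.3   4.2] w 0.0164 q [ 0.13  0.7   1.67 -0.04  0.94 -0.92] tcpz 0.0614
[[434.13071383 518.36875183]
 [155.80989552 538.32071222]]
13.75 grasp [0.505  0.1693 0.0801] r 0.0886 ang 135.3 joint 1.087 F [ -4.  -12.6   3.2] w 0.0166 q [ 0.13  0.7   1.67 -0.04  0.94 -0.92] tcpz 0.0614
```

Pushing harder (about 9 N to 13 N) moved the pin by almost nothing, so it is on the stop. The push also exceeds the 6.4 N spring. Handing in.

```bash
python3 -c "
from rig import robot
print(robot.hand_in())"
```

```text
the job is handed in; nothing more can be done
None
```

The long bar is in both notches and released. The gripper is holding the cage arm at its stop, and I handed the job in at about 13.8 s of the 51 s allowed. `hand_in` gives no verdict, so I don't know how it was judged.

- **Bar:** Just after release, the wrist view put its centre within about 1 mm of the cradle point estimated from the left support. It was about 0.6° off the cradle axis. I confirmed height and seating only from the contact force (15 N at the expected height) and the picture. The end top view shows it still across both supports.
- **Cage arm:** My estimate of the joint from the gripper position is 1.09 rad; the stop is at 1.10 and 1.02 is needed. The wrist force held at about 13 N, against the 6.4 N spring. Raising the push from about 9 N to 13 N barely moved the pin, so I take it to be on the stop.
- **Bystanders:** In the end view the dropper and cup stand where they were. The short bar was partly hidden by the arm, but the part I could see looked undisturbed.
- **Disagreements:** The top and wrist cameras differed by about 5 mm on the base position; I used the wrist view, which agreed better with where the grasp landed. The bar's length read 193 mm instead of 200 in the last wrist view. The tool leaned about 4° when placing the bar and 8° at the pin, which the moves could not correct. The reading for the pin's distance from the pivot was 88.6 mm instead of 85, and the grip opening read 16.5 mm on the 14 mm pin.

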